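Lock the filter cover into the dust extractor

TASK

Fit the loose grey filter cover into the round collar on the sloping face of the dust extractor: line its two lugs up with the gaps, push it in against the spring, turn it a quarter clockwise to the stop, and let it spring back into its locked place. Leave it locked fully home and released, and leave the other things on the bench where they are.

Things in the scene. Friction and masses are not known exactly. Their poses are not given: they have to be found in the camera images.
- cover: Loose grey plastic filter cover, 67 mm tall, about 220 g, standing upright on its nose on the bench. Origin: centre of its underside; z points up through the grip. From below: tapered nose 0-8 mm high (42 to 51 mm diameter), lugs 8-16 mm, neck 52 mm diameter up to 30 mm, flange 90 mm diameter at 30-38 mm, grip bar on top. Fits two ways round (half turn).
- cover_grip (a point): Centre of the cover's grip bar, 52 mm above its underside; axes as the cover. The straight bar is 76 mm long (along x, in line with the lugs), 16 mm wide, from the flange's top at 38 mm up to 67 mm; grip it across the 16 mm.
- cover_lugs (a point): On the cover's axis at mid-height of its two opposite lugs, 12 mm above its underside; axes as the cover. The lugs point along +x and -x, reach 36 mm from the axis (72 mm over both), are 12 mm wide and 8 mm thick.
- port: Port on the extractor's slope. Origin: centre of the mouth of the aluminium collar, level with its rim; z: port axis, out of the mouth, 0.55 rad (31.5 deg) from vertical; x up the slope, y level. Collar: 92 mm outer diameter, 34 mm high and deep. Its inward rim is 8 mm thick (z 0 to -8 mm) with a 56 mm bore for nose and neck and two opposite 20 mm wide gaps for the lugs.
- gap_level (a point): Point on the port axis 8 mm inside the mouth; axes as the port. Here lies the cover's underside while its lugs still rest on the rim. The gaps lie roughly along +y and -y, but the collar is clocked by an unknown angle of up to 0.37 rad either way about z: see the gaps from above, or press lightly and turn until the lugs drop in (they fit within about 0.1 rad).
- spring_level (a point): Point on the port axis 12 mm inside the mouth; axes as the port. Here the cover's underside meets the sprung plunger (30 mm disc), which pushes back with 3 N, and 0.5 N more for each mm further in.
- turn_level (a point): Point on the port axis 27 mm inside the mouth; axes as the port. With the cover's underside about here (below 24 mm the lugs are clear under the rim; at 30 mm the flange hits the rim) the cover can be turned, only clockwise seen from outside (negative about z), a quarter turn to a hard stop, which comes about 0.08 rad past the exact quarter from the middle of the gap.
- locked_level (a point): Point on the port axis 20 mm inside the mouth; axes as the port. Here the cover's underside rests once locked: after the quarter turn the spring lifts the lugs into pockets 17 mm wide and 4 mm deep under the rim and holds them up with some 5 N. The grip bar then lies roughly along x (off by the angle that the gaps were off y).
- extractor: Fixed grey bench-top dust extractor, 255 x 220 mm, 188 mm tall at its back. Origin: on the bench, 170 mm plumb below the port's origin; its front is 75 mm in -x, its back 180 mm in +x (outlet to 260 mm), its sides 110 mm in +y and -y.
- mallet: Bystander, to be left alone: small brass-headed mallet lying down, 150 mm long. Origin: underside centre or near it.
- chisel: Bystander, to be left alone: wood chisel with a black handle, 230 mm long. Origin: underside centre or near it.
- dovetail_board: Bystander, to be left alone: flat brown board 170 x 100 x 18 mm with four square tails on one end. Origin: underside centre or near it.
- glue_bottle: Bystander, to be left alone: bottle of glue, 60 mm across, 150 mm tall. Origin: underside centre or near it.
- tape_roll: Bystander, to be left alone: roll of brown tape lying flat, 100 mm across, 25 mm tall. Origin: underside centre or near it.
- finish_tin: Bystander, to be left alone: closed round steel tin, 90 mm across, 64 mm tall. Origin: underside centre or near it.
- offcut: Bystander, to be left alone: dark wood block 90 x 45 x 30 mm. Origin: underside centre or near it.
Mind the look-alikes: they are no part of the job. What is shaped like the cover but green or yellow is not meant.

How it is judged:
By the outcome, as a careful person would: the job done as asked, in the order asked, and still so for the second after the job is handed in, with the robot touching nothing.
It also fails if it takes over 61 s, if anything falls off the work surface, if the arm or the gripper's body presses on something with over 40 N, if the wrist force passes 120 N, or if a joint passes its speed limit or range.

ROBOT

A 6-joint arm with a two-finger parallel gripper is mounted at the origin on the work surface. World frame = base frame: x ahead of the robot, y to its left, z up, the work surface at z = 0. Lengths are in mm, angles in degrees, forces in N, time in s.
With the tool pointing down it reaches from about 350 to 850 mm from the base axis. Payload 8.1 kg.
Tool frame: the origin (TCP) lies between the finger pads; the fingertips stand 22 mm ahead of it and the grasp point (between the pads) lies 3 mm ahead of it; z points along the fingers, y is the line along which they close (so a half turn about z gives the same grasp; the last joint's range is limited). The gripper opens to 85 mm and grips with 20 to 120 N. Pads are 22 mm wide; open, the fingers measure 114 mm over their backs; the gripper's body (76 mm by 85 mm) begins 54 mm behind the grasp point. The pads swing forward as they close: fully open they stand 13 mm farther back than shut.
Start: joints at [-80.81, 7.471, 85.268, -0, 87.261, -4.893], TCP at [146.02, -581.965, 253.292] pointing down, gripper open.
Joint ranges: [-169.43, 169.43], [-51.17, 129.36], [1.28, 143.12], [-76.62, 256.62], [0, 156.53], [-152.29, 152.29]. Speed limits (degrees/s): [136.94, 136.94, 159.86, 180, 180, 180].

INTERFACE

Orientations are given as [roll, pitch, yaw] about the fixed x, y, z axes, in that order (R = Rz(yaw) Ry(pitch) Rx(roll)).
In Python, from bench import r, vision gives the robot as it stands.
- The arm moves only by the tool step_arm, never from a script. Its argument "targets" is a list that holds one entry, the list of rows, each a list of 6 numbers: the shift along the world's x, y, z in mm, then the turn, a rotation vector about the world's x, y, z in rad. In form: [[[x, y, z, rx, ry, rz], ...]]. A call has 1 to 12 rows; each row is the pose to reach, as a shift and turn from the pose commanded when the call began; what a row does not reach only later rows make up. A row lasts 1/12 s, in which the tool goes at most 41.7 mm and 7.16 degrees, less where a joint would pass 70% of its speed; a pose out of reach is approached as far as the arm can. A call with a gripper value outside its range is refused whole. "fingers" is the gripper's target within -1 to 1 (shut at 1, half-way at 0, fully open at -1), set as the call begins (left out, the last holds). The fingers move at their own pace and stop on an object; "newtons" is the grip in N (left out, the last holds). Time passes only in rows, so rows that repeat a pose let the fingers close. It gives the time, the measured TCP pose, the force, the opening and the grip force at its end, in the units of the state.
- r.sense(): the state, without advancing time (a new reading comes with each control period).
- vision.snapshot(name): name is "scene" or "top"; returns a dict with "img" (480x640x3 uint8, blue, green, red), "mtx" (3x3 intrinsics, pixels), "D" ([k1, k2, p1, p2, k3] as OpenCV has them; the pictures are not rectified), "eye" and "attitude" of the camera in the world. Camera axes: x right, y up, looking along -z (the intrinsics and any distortion apply to the point x, -y, -z); pixel columns grow to the right and rows downward; lengths in mm; the calibration is good to about 2 mm. A picture is of the moment at which its call begins. There is no depth.
- r.hand_in(): hands the job in; it is judged then, once.
The state is a dict: "time": time; "joint_pos": joint angles; "qd": joint speeds; "joint_efforts": joint torques, N m; "tool_pos": TCP position; "tcp_rot": TCP orientation; "ft_force": force on the tool from outside, world axes, zero at the start; "wrist_torque": the same for the moment, N m; "finger_gap": finger opening in mm; "grip_force": force on a finger pad.
Only numpy, scipy, OpenCV 4.12 (cv2) and the standard library are available. Lean on these libraries where they do the work, as an engineer would, in place of code of your own. Each camera call takes 0.05 s, during which the arm holds its last target. There are 200 camera calls.

## Working session

There is one attempt and no reset: what is moved stays moved. The work goes in short steps, Python scripts to look and compute and a tool call to move; the robot and the scene stay as the last step left them, time stands still between calls to the robot, and variables do not carry over. Pictures are saved under pics/ and viewed, at most 10 in all, crops included, and the job is handed in when it is done.

Besides the shell and the picture viewer there is one more tool, called after ">>>" in YAML: its name, and indented under it one key for each argument. step_arm: Moves the arm, as the interface text tells. Its arguments: {"type":"object","properties":{"targets":{"type":"array"},"fingers":{"type":"number"},"newtons":{"type":"number"}},"required":["targets"]}

```bash
mkdir -p pics
python3 - <<'E'
from bench import r, vision
import cv2, numpy as np
for n in("scene","top"):
    s=vision.snapshot(n); cv2.imwrite(f"pics/{n}0.png",s["img"]); print(n,s["mtx"],s["D"],s["eye"],s["attitude"])
print(r.sense())
E
```

```text
scene [[615.14664422   0.         313.3804553 ]
 [  0.         615.14664422 236.55401167]
 [  0.           0.           1.        ]] [-0.14883889  0.          0.          0.          0.        ] [1372.24432559 -239.18974817 1111.03526163] [42.39279628 -0.63407198 76.18697581]
top [[586.51593204   0.         316.58002367]
 [  0.         586.51593204 243.42440167]
 [  0.           0.           1.        ]] [-0.06724309  0.          0.          0.          0.        ] [ 408.17889919  -12.6014245  1471.00008308] [  3.46284381  -0.18968494 -88.57669881]
{'time': 0.1, 'joint_pos': array([-8.08093164e+01,  7.51241478e+00,  8.53250448e+01, -6.55180698e-04,
        8.72626045e+01, -4.89291148e+00]), 'qd': array([-0.00401309, -0.19131191, -0.15538623, -0.02171836,  0.01284796,
        0.11805471]), 'joint_efforts': array([-4.50810567e-04, -5.70951104e+01, -5.01946378e+01, -3.23681925e-04,
        8.03428120e-03, -1.33972850e-05]), 'tool_pos': array([ 145.9447896 , -581.48453305,  252.31306198]), 'tcp_rot': array([-1.79900245e+02, -7.88283207e-03,  1.40836201e+01]), 'ft_force': array([ 0.23341619,  0.97804513, -0.40370832]), 'wrist_torque': array([ 0.0353234 , -0.02247641, -0.02581451]), 'grip_force': 0.0, 'finger_gap': 85.31766321767194}
```

View pics/scene0.png

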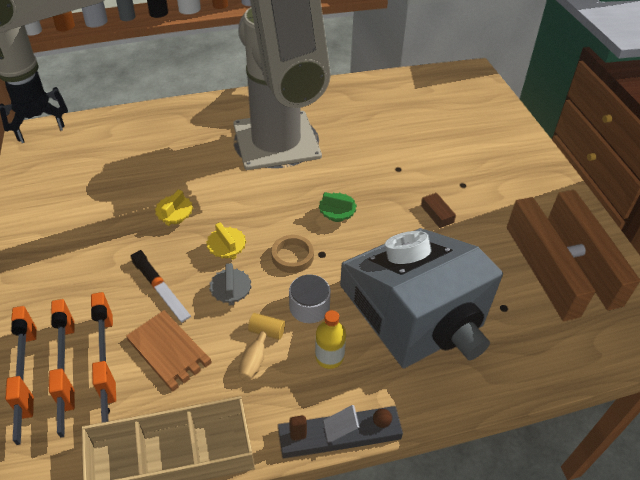

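View pics/top0.png

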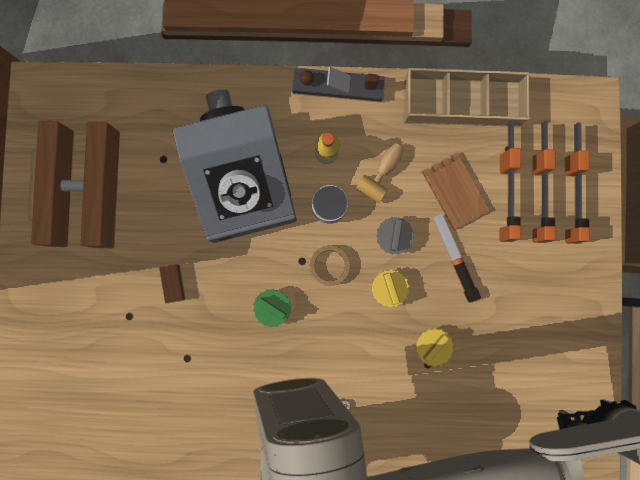

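Scene: grey cover upright at about (230,285) and collar at (408,245). Top: cover at (396,236) with its bar nearly vertical in the image, collar at (239,191). Next come enlarged crops and measurements.

```bash
cat > h.py <<'E'
import numpy as np, cv2
from scipy.spatial.transform import Rotation as R
from bench import r, vision
def ray(s,px):
    p=cv2.undistortPoints(np.array([[px]],float),s["mtx"],np.array(s["D"]))[0,0]
    d=R.from_euler("xyz",s["attitude"],degrees=True).as_matrix()@np.array([p[0],-p[1],-1])
    return np.array(s["eye"]),d/np.linalg.norm(d)
def onz(s,px,z):
    e,d=ray(s,px); return e+d*(z-e[2])/d[2]
def onplane(s,px,p0,n):
    e,d=ray(s,px); return e+d*(np.dot(p0-e,n)/np.dot(d,n))
def cross(rays):
    A=sum(np.eye(3)-np.outer(d,d) for e,d in rays); b=sum((np.eye(3)-np.outer(d,d))@e for e,d in rays)
    return np.linalg.solve(A,b)
def proj(s,P):
    Rm=R.from_euler("xyz",s["attitude"],degrees=True).as_matrix()
    c=(np.atleast_2d(P)-s["eye"])@Rm; c=c*[1,-1,-1]
    return cv2.projectPoints(c,np.zeros(3),np.zeros(3),s["mtx"],np.array(s["D"]))[0][:,0]
E
python3 - <<'E'
from h import *
t=vision.snapshot("top"); s=vision.snapshot("scene")
np.save("pics/t.npy",t,allow_pickle=True);np.save("pics/s.npy",s,allow_pickle=True)
def crop(s,x,y,w,h): return cv2.resize(s["img"][y:y+h,x:x+w],None,fx=6,fy=6,interpolation=cv2.INTER_CUBIC)
a=np.hstack([crop(t,207,160,64,64),crop(t,368,206,64,64)])
b=np.hstack([crop(s,376,214,64,50),crop(s,200,258,64,50)])
cv2.imwrite("pics/crops.png",np.vstack([a[:300+84],b])[:600+84] if 0 else cv2.resize(np.vstack([a,b]),None,fx=.85,fy=.85))
# rough mask of the cover, top
hsv=cv2.cvtColor(t["img"],cv2.COLOR_BGR2HSV)
m=((hsv[...,1]<60)).astype(np.uint8); m[:, :350]=0; m[:200]=0; m[275:]=0; m[:,425:]=0
n,l,st,c=cv2.connectedComponentsWithStats(m); k=1+np.argmax(st[1:,4]); print(st[k],c[k])
cn=max(cv2.findContours((l==k).astype(np.uint8),0,1)[0],key=len)
print(cv2.fitEllipse(cn), cv2.minEnclosingCircle(cn)); (x,y),_,_=cv2.fitEllipse(cn); print(onz(t,(x,y),38),onz(t,(x,y),67))
E
```

```text
[ 376  217   38   37 1054] [394.83111954 235.16413662]
((394.8260192871094, 235.1721954345703), (35.5811882019043, 35.966312408447266), 138.31494140625) ((394.73394775390625, 235.24771118164062), 18.802404403686523)
[ 520.07209539 -206.63314301   38.        ] [ 517.80768332 -202.70647203   67.        ]
```

View pics/crops.png

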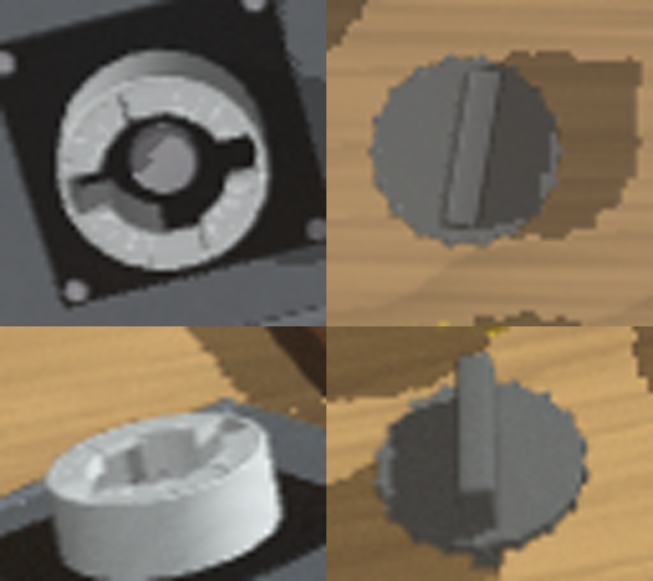

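The crops show gaps in the collar at about (254,190) and (224,198) in the top image, and the cover's bar from about (399,220) to (394,250). I'll measure these by ray casting.

```bash
cat > m.py <<'E'
from h import *
t=np.load("pics/t.npy",allow_pickle=True).item(); s=np.load("pics/s.npy",allow_pickle=True).item()
tilt=.55
def axes(psi): return (R.from_euler("z",psi)*R.from_euler("y",-tilt)).as_matrix()
# bolts: bright blobs in the dark plate
g=cv2.cvtColor(t["img"],cv2.COLOR_BGR2GRAY)
def blob(x,y,w=6):
    p=g[y-w:y+w+1,x-w:x+w+1].astype(float); p=np.clip(p-(p.min()+.6*(p.max()-p.min())),0,None)
    Y,X=np.mgrid[y-w:y+w+1,x-w:x+w+1]; return (X*p).sum()/p.sum(),(Y*p).sum()/p.sum()
B=[blob(*q,3) for q in((208,172),(257,160),(269,205),(222,217))]; print(np.round(B,1))
# rim face mask
m=(g>150).astype(np.uint8); m[:155]=0;m[225:]=0;m[:,:205]=0;m[:,272:]=0
n,l,st,c=cv2.connectedComponentsWithStats(m); k=1+np.argmax(st[1:,4])
cn=max(cv2.findContours((l==k).astype(np.uint8),0,1)[0],key=len); el=cv2.fitEllipse(cn); print("rim top",el)
gs=cv2.cvtColor(s["img"],cv2.COLOR_BGR2GRAY)
P=onz(t,el[0],170); psi=np.radians(14)
for i in range(3):
    A=axes(psi); W=[onplane(t,b,P-34*A[:,2],A[:,2]) for b in B]
    u=(W[1]+W[2]-W[0]-W[3]); v=W[0]+W[1]-W[2]-W[3]
    psi=np.arctan2(u[0],-u[1]); psi2=np.arctan2(v[1],v[0])
    print("psi",np.degrees([psi,psi2]),"sides",np.linalg.norm(u)/2,np.linalg.norm(v)/2,"bolt centre - 34n", np.mean(W,0)+34*A[:,2])
A=axes(psi); print("P",P, "scene px", proj(s,P))
f=8
def rect(cam,P,A,h=55):
    q=np.arange(-h,h,.5); X,Y=np.meshgrid(q,q); pts=P+X.ravel()[:,None]*-A[:,1]+ -Y.ravel()[:,None]*A[:,0]
    px=proj(cam,pts).astype(np.float32).reshape(len(q),len(q),2)
    return cv2.remap(cam["img"],px[...,0],px[...,1],cv2.INTER_CUBIC)
im=np.hstack([rect(t,P,A),rect(s,P,A)])
for cx in(110,330):
    for rr in(46,28): cv2.circle(im,(cx,110),rr*2,(0,0,255),1)
cv2.imwrite("pics/rect.png",cv2.resize(im,None,fx=1.8,fy=1.8))
a=np.radians(np.arange(0,360,6))
for cam,G in((t,g),(s,gs)):
    pts=sum(P+rr*(np.cos(a)[:,None]*A[:,0]+np.sin(a)[:,None]*A[:,1]) for rr in(31,33,35))/3
    px=proj(cam,pts).astype(np.float32); print(cv2.remap(G,px[None,:,0],px[None,:,1],1)[0])
# cover bar
C=onz(t,(394.83,235.17),38); q=np.arange(-50,50,.5)
X,Y=np.meshgrid(q,q); pts=np.c_[C[0]-Y.ravel(),C[1]-X.ravel(),np.full(X.size,67)]
def cr(cam):
    px=proj(cam,pts).astype(np.float32).reshape(len(q),-1,2); return cv2.remap(cam["img"],px[...,0],px[...,1],cv2.INTER_CUBIC)
im2=np.hstack([cr(t),cr(s)]); cv2.circle(im2,(100,100),3,(0,0,255),1);cv2.circle(im2,(300,100),3,(0,0,255),1)
cv2.imwrite("pics/cov.png",cv2.resize(im2,None,fx=1.8,fy=1.8)); print("C",C)
a1,a2=cv2.imread("pics/rect.png"),cv2.imread("pics/cov.png")
cv2.imwrite("pics/both.png",cv2.resize(np.vstack([a1,np.pad(a2,((0,0),(0,a1.shape[1]-a2.shape[1]),(0,0)))]),None,fx=.79,fy=.79))
E
python3 m.py
```

```text
[[207.  171.9]
 [256.4 159.5]
 [268.9 204.5]
 [221.4 216.7]]
rim top ((238.1679229736328, 192.71163940429688), (34.64092254638672, 38.44179153442383), 109.07713317871094)
psi [15.55975704 15.7083237 ] sides 114.65072821396964 114.53096077346876 bolt centre - 34n [592.99688196 162.67414932 168.01383714]
psi [15.71675827 15.70709112] sides 114.48186420578347 114.53945446346567 bolt centre - 34n [593.12975686 162.17055316 168.0145231 ]
psi [15.73256331 15.70708243] sides 114.4663992142411 114.53953063820022 bolt centre - 34n [593.14393304 162.12012084 168.01422642]
P [596.20237965 163.20834316 170.        ] scene px [[407.56229295 240.62524069]]
[173 169 125 169 171 172 178 176 172 173 173 174 171 117  32  91 100 100
 132 172 186 178 171 175 182 175 183 170 166 170 168 168 159 147 173 177
 184 179 187 178 184 163 103  31  30  30  35 138 184 172 178 176 174 175
 173 175 177 173 171 173]
[191 184 177 165 186 182 177 180 181 182 181 181 181 181 180 172 156 161
 196 199 181 148 148 149 146 149 152 169 181 194 188 192 178 196 220 219
 214 204 195 193 196 198 197 193 176 174 182 183 179 179 180 178 179 178
 181 180 171 185 177 190]
C [ 520.07774502 -206.64284676   38.        ]
```

View pics/both.png

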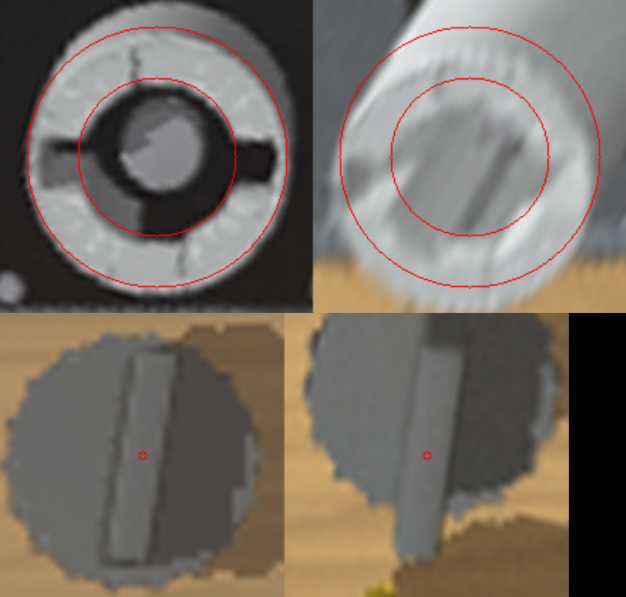

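Measured:
- **Cover:** axis at about (519.8, -206.5), bar at about -8°. The two views agree within 2 mm.
- **Port:** mouth at about (593.8, 162.0, 170), yaw 15.7°, from the rim and bolts. The gaps are clocked about 0.

I'm moving to the cover.

>>> step_arm:
  targets:
    - [[15,15,-2,0,0,-0.02],[40,40,-6,0,0,-0.05],[68,68,-10,0,0,-0.09],[96,96,-15,0,0,-0.13],[124,124,-20,0,0,-0.17],[152,152,-25,0,0,-0.21],[180,180,-30,0,0,-0.25],[208,208,-34,0,0,-0.29],[236,236,-38,0,0,-0.32],[264,264,-42,0,0,-0.35],[288,288,-46,0,0,-0.37],[300,300,-50,0,0,-0.385]]
  fingers: -1

```text
time: 1.2
tool_pos: [448.2, -278.8, 203.1]
tcp_rot: [-179.9, -0.0, -7.9]
ft_force: [0.6, 0.0, 1.3]
finger_gap: 85.2
grip_force: 0.0
```

>>> step_arm:
  targets:
    - [[12,12,-5,0,0,0],[35,36,-15,0,0,0],[60,62,-35,0,0,0],[72,74,-60,0,0,0],[73.8,75.5,-85,0,0,0],[73.8,75.5,-95,0,0,0],[73.8,75.5,-100,0,0,0],[73.8,75.5,-100,0,0,0]]

```text
time: 1.87
tool_pos: [518.8, -206.5, 102.3]
tcp_rot: [-180.0, 0.1, -8.0]
ft_force: [-0.7, -0.9, 0.8]
finger_gap: 85.3
grip_force: 0.0
```

>>> step_arm:
  targets:
    - [[0.5,0,-10,0,0,0],[0.5,0,-22,0,0,0],[0.5,0,-32,0,0,0],[0.5,0,-37,0,0,0],[0.5,0,-38,0,0,0],[0.5,0,-38,0,0,0],[0.5,0,-38,0,0,0]]

```text
time: 2.45
tool_pos: [520.5, -206.6, 65.6]
tcp_rot: [180.0, -0.0, -8.0]
ft_force: [0.1, 0.0, -1.0]
finger_gap: 85.3
grip_force: 0.0
```

>>> step_arm:
  targets:
    - [[0,0,0,0,0,0],[0,0,0,0,0,0],[0,0,0,0,0,0],[0,0,0,0,0,0],[0,0,0,0,0,0],[0,0,0,0,0,0],[0,0,0,0,0,0],[0,0,0,0,0,0],[0,0,0,0,0,0]]
  fingers: 1
  newtons: 70

```text
time: 3.2
tool_pos: [520.5, -206.5, 65.4]
tcp_rot: [180.0, -0.0, -8.0]
ft_force: [0.5, -0.3, 1.9]
finger_gap: 14.6
grip_force: 71.3
```

Run:
```python
from h import *
P=np.array([593.8,162.0,170]); A=(R.from_euler("z",15.72,degrees=True)*R.from_euler("y",-.55)).as_matrix(); n=A[:,2]
T=R.from_matrix(np.c_[np.cross(A[:,0],-n),A[:,0],-n])
s=r.sense(); q=R.from_euler("xyz",s["tcp_rot"],degrees=True); print(np.round(A,4)); print(s["tool_pos"],(T*q.inv()).as_rotvec(), T.as_euler("xyz",degrees=True))
for d in(-60,-20,0,8): print(d,P+n*(65.4-d), P+n*(65.4-d)-[520.3,-206.5,65.3])
```

```text
[[ 0.8206 -0.2709 -0.5031]
 [ 0.231   0.9626 -0.1416]
 [ 0.5227 -0.      0.8525]]
[ 520.45235104 -206.5398256    65.44508426] [-0.42725739 -0.48873043  1.9265791 ] [148.48732127   0.         105.72      ]
-60 [530.70658522 144.24147475 276.90657507] [ 10.40658522 350.74147475 211.60657507]
-20 [550.83207638 149.9060761  242.80559418] [ 30.53207638 356.4060761  177.50559418]
0 [560.89482196 152.73837678 225.75510374] [ 40.59482196 359.23837678 160.45510374]
8 [564.91992019 153.87129705 218.93490757] [ 44.61992019 360.37129705 153.63490757]
```

>>> step_arm:
  targets:
    - [[0,0,8,0,0,0],[0,0,25,0,0,0],[0,0,50,0,0,0],[0,0,80,0,0,0],[0,0,110,0,0,0],[0,0,140,0,0,0],[0,0,170,0,0,0],[0,0,200,0,0,0],[0,0,225,0,0,0],[0,0,240,0,0,0],[0,0,245,0,0,0]]

```text
time: 4.12
tool_pos: [521.2, -206.8, 314.3]
tcp_rot: [179.9, -0.3, -8.0]
ft_force: [0.5, -0.4, -1.8]
finger_gap: 14.7
grip_force: 71.0
```

>>> step_arm:
  targets:
    - [[0,8,0,-0.013,-0.015,0.058],[0,22,0,-0.034,-0.039,0.154],[0,40,0,-0.056,-0.064,0.25],[0,60,0,-0.077,-0.088,0.347],[0,80,0,-0.1,-0.115,0.453],[0,102,0,-0.124,-0.142,0.559],[0,124,0,-0.147,-0.169,0.665],[0,146,0,-0.171,-0.195,0.771],[0,168,0,-0.194,-0.222,0.877],[0,188,0,-0.218,-0.249,0.983],[0,204,0,-0.239,-0.274,1.079],[0,216,0,-0.256,-0.293,1.156]]

```text
time: 5.12
tool_pos: [519.2, 11.2, 308.5]
tcp_rot: [160.6, -8.1, 60.8]
ft_force: [-0.4, -0.8, -2.8]
finger_gap: 14.5
grip_force: 71.0
```

>>> step_arm:
  targets:
    - [[1,12,0,-0.017,-0.02,0.077],[2,28,0,-0.038,-0.043,0.17],[3,46,0,-0.06,-0.068,0.27],[4,64,0,-0.082,-0.094,0.37],[5,82,-1,-0.104,-0.119,0.47],[6,98,-6,-0.124,-0.142,0.56],[7,112,-12,-0.144,-0.164,0.65],[9,124,-20,-0.16,-0.183,0.72],[10,132,-28,-0.168,-0.192,0.76],[10.4,134.7,-33.4,-0.171,-0.195,0.771],[10.4,134.7,-33.4,-0.171,-0.195,0.771],[10.4,134.7,-33.4,-0.171,-0.195,0.771]]

```text
time: 6.12
tool_pos: [530.1, 144.0, 275.6]
tcp_rot: [148.7, 0.0, 105.7]
ft_force: [-0.4, 1.2, -2.3]
finger_gap: 14.9
grip_force: 71.0
```

Run:
```python
from h import *
t=vision.snapshot("top"); s=vision.snapshot("scene"); S=r.sense(); print(S)
a=cv2.resize(t["img"][110:260,160:320],None,fx=2.5,fy=2.5,interpolation=2);b=cv2.resize(s["img"][110:270,340:500],None,fx=2.5,fy=2.5,interpolation=2)
cv2.imwrite("pics/pre.png",np.hstack([a,b[:375]]))
```

```text
{'time': 6.2167, 'joint_pos': array([  7.01577815, -30.10320609, 120.74006024,   5.26132825,
        58.29873733, -10.16699077]), 'qd': array([-0.040063  , -0.17768021, -0.53220658,  0.09262894, -0.19531473,
       -0.20673587]), 'joint_efforts': array([ 1.61444815e-01, -2.86152703e+01, -5.51502585e+01,  6.36282843e-01,
       -4.13176596e+00,  1.00757540e-02]), 'tool_pos': array([530.85767156, 143.8617713 , 277.26023387]), 'tcp_rot': array([1.48539867e+02, 2.51845431e-02, 1.05654026e+02]), 'ft_force': array([-0.08240082, -1.50086299, -2.21435115]), 'wrist_torque': array([-0.12533343,  0.4338752 ,  0.05033564]), 'grip_force': 70.97240924835205, 'finger_gap': 14.869231631421961}
```

View pics/pre.png

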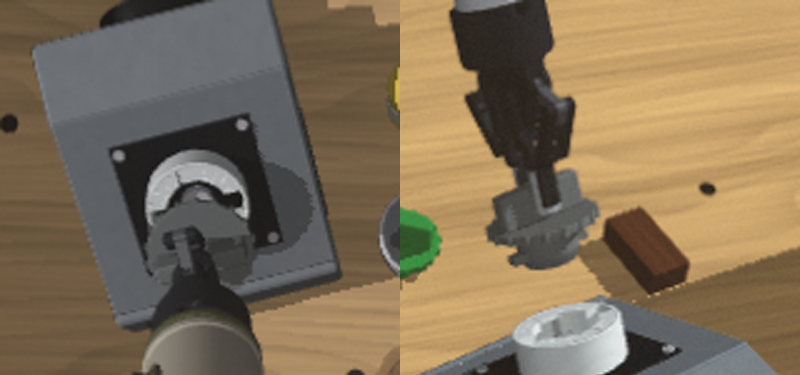

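The cover is held parallel to the rim with its lugs in line with the gaps (collar at about (195,195) in the left crop and (570,335) in the right). Now I'm approaching along the port axis.

>>> step_arm:
  targets:
    - [[2.5,0.7,-4.3,0,0,0],[7.5,2.1,-12.8,0,0,0],[12.6,3.5,-21.3,0,0,0],[17.6,5,-29.8,0,0,0],[22.6,6.4,-38.4,0,0,0],[25.2,7.1,-42.6,0,0,0],[27.7,7.8,-46.9,0,0,0],[29.2,8.2,-49.4,0,0,0],[30.2,8.5,-51.2,0,0,0],[30.2,8.5,-51.2,0,0,0]]

```text
time: 7.05
tool_pos: [561.0, 152.7, 225.4]
tcp_rot: [148.6, 0.0, 105.7]
ft_force: [-0.4, -0.5, -2.6]
finger_gap: 14.4
grip_force: 71.0
```

>>> step_arm:
  targets:
    - [[0.5,0.14,-0.85,0,0,0],[1,0.28,-1.7,0,0,0],[1.5,0.42,-2.6,0,0,0],[2,0.57,-3.4,0,0,0],[2.5,0.7,-4.3,0,0,0],[3,0.85,-5.1,0,0,0],[3,0.85,-5.1,0,0,0],[3,0.85,-5.1,0,0,0]]

```text
time: 7.72
tool_pos: [563.9, 153.6, 220.5]
tcp_rot: [148.6, 0.0, 105.7]
ft_force: [-0.3, -0.6, -3.0]
finger_gap: 14.3
grip_force: 71.0
```

>>> step_arm:
  targets:
    - [[0.5,0.14,-0.85,0,0,0],[1,0.28,-1.7,0,0,0],[1.5,0.42,-2.6,0,0,0],[2,0.57,-3.4,0,0,0],[2.5,0.7,-4.3,0,0,0],[2.5,0.7,-4.3,0,0,0],[2.5,0.7,-4.3,0,0,0]]

```text
time: 8.3
tool_pos: [566.3, 154.4, 216.0]
tcp_rot: [148.6, 0.0, 105.7]
ft_force: [-2.4, 0.2, -2.9]
finger_gap: 14.5
grip_force: 71.2
```

```bash
cat > st.py <<'E'
from h import *
P=np.array([593.8,162.0,170]); A=(R.from_euler("z",15.72,degrees=True)*R.from_euler("y",-.55)).as_matrix()
s=r.sense(); T=R.from_euler("xyz",s["tcp_rot"],degrees=True).as_matrix()
f=s["ft_force"]-[0,0,-2.3]; L=A.T@(s["tool_pos"]-P)
print("t",s["time"],"port xy",L[:2].round(1),"depth",round(65.4-L[2],1),"F port",(A.T@f).round(1),"torque",(A.T@s["wrist_torque"]).round(2),"j6",s["joint_pos"][5].round(1),"tool y in port deg",np.degrees(np.arctan2(*(A.T@T[:,1])[[1,0]])).round(1),"tilt",(A.T@T[:,2]).round(3))
E
python3 st.py
```

```text
t 8.3 port xy [-0.3  0.1] depth 11.2 F port [-2.2  0.8  0.7] torque [0.41 1.01 0.  ] j6 -10.3 tool y in port deg 0.0 tilt [-0.002 -0.    -1.   ]
```

The depth is 11 mm with almost no axial force, so the lugs are in the gaps. The rim pushes slightly towards -x, so I'll ease 1 mm down-slope and press on.

>>> step_arm:
  targets:
    - [[-0.4,-0.1,-0.3,0,0,0],[-0.8,-0.2,-0.5,0,0,0],[-0.3,-0.1,-1.4,0,0,0],[0.2,0.1,-2.2,0,0,0],[0.7,0.2,-3.1,0,0,0],[0.7,0.2,-3.1,0,0,0],[0.7,0.2,-3.1,0,0,0]]

```text
time: 8.88
tool_pos: [567.4, 154.6, 213.6]
tcp_rot: [148.5, 0.0, 105.7]
ft_force: [-2.8, 1.9, 2.2]
finger_gap: 14.8
grip_force: 71.7
```

```bash
python3 st.py
```

```text
t 8.8833 port xy [-0.5  0.1] depth 13.9 F port [0.5 2.6 5. ] torque [0.62 0.48 0.04] j6 -10.3 tool y in port deg 0.0 tilt [-0. -0. -1.]
```

>>> step_arm:
  targets:
    - [[0.3,0.6,-0.85,0,0,0],[0.9,0.8,-1.7,0,0,0],[1.4,0.9,-2.6,0,0,0],[1.9,1.1,-3.4,0,0,0],[2.4,1.2,-4.3,0,0,0],[2.9,1.4,-5.1,0,0,0],[3.4,1.5,-6,0,0,0],[3.4,1.5,-6,0,0,0],[3.4,1.5,-6,0,0,0]]

```text
time: 9.63
tool_pos: [570.9, 155.8, 207.6]
tcp_rot: [148.5, 0.1, 105.7]
ft_force: [-4.9, -1.0, 4.0]
finger_gap: 14.7
grip_force: 72.2
```

```bash
python3 st.py
```

```text
t 9.6333 port xy [-0.6  0.3] depth 20.9 F port [-0.9  0.4  7.9] torque [0.18 0.63 0.03] j6 -10.3 tool y in port deg 0.0 tilt [-0.    -0.001 -1.   ]
```

Spring force 7.9 N at 20.9 mm, as expected. Going on to about 27 mm.

>>> step_arm:
  targets:
    - [[0.5,0.14,-0.85,0,0,0],[1,0.28,-1.7,0,0,0],[1.5,0.42,-2.6,0,0,0],[2,0.57,-3.4,0,0,0],[2.5,0.7,-4.3,0,0,0],[3,0.85,-5.1,0,0,0],[3.1,0.87,-5.3,0,0,0],[3.1,0.87,-5.3,0,0,0]]

```text
time: 10.3
tool_pos: [573.8, 156.7, 202.5]
tcp_rot: [148.5, 0.0, 105.7]
ft_force: [-9.6, -1.8, 8.2]
finger_gap: 14.3
grip_force: 73.1
```

```bash
python3 st.py
```

```text
t 10.3 port xy [-0.6  0.3] depth 26.8 F port [-2.9  0.9 14. ] torque [ 0.18  1.05 -0.  ] j6 -10.3 tool y in port deg 0.0 tilt [-0.001 -0.001 -1.   ]
```

>>> step_arm:
  targets:
    - [[0,0,0,0.03,0.008,-0.051],[0,0,0,0.075,0.021,-0.128],[0,0,0,0.126,0.035,-0.213],[0,0,0,0.176,0.05,-0.299],[0,0,0,0.226,0.064,-0.384],[0,0,0,0.277,0.078,-0.469],[0,0,0,0.327,0.092,-0.554],[0,0,0,0.377,0.106,-0.64],[0,0,0,0.427,0.12,-0.725],[0,0,0,0.477,0.135,-0.81],[0,0,0,0.503,0.142,-0.853],[0,0,0,0.503,0.142,-0.853]]

```text
time: 11.3
tool_pos: [574.3, 156.5, 202.9]
tcp_rot: [161.7, -26.2, 52.5]
ft_force: [-5.9, -2.1, 6.7]
finger_gap: 14.7
grip_force: 72.5
```

```bash
python3 st.py
```

```text
t 11.3 port xy [-0.1  0. ] depth 26.8 F port [-0.6 -0.5 10.9] torque [ 0.03  0.65 -0.05] j6 47.1 tool y in port deg -57.5 tilt [ 0. -0. -1.]
```

>>> step_arm:
  targets:
    - [[0,0,0,0.03,0.008,-0.051],[0,0,0,0.075,0.021,-0.128],[0,0,0,0.126,0.035,-0.213],[0,0,0,0.176,0.05,-0.299],[0,0,0,0.226,0.064,-0.384],[0,0,0,0.262,0.074,-0.443],[0,0,0,0.287,0.081,-0.486],[0,0,0,0.287,0.081,-0.486],[0,0,0,0.287,0.081,-0.486]]

```text
time: 12.05
tool_pos: [574.3, 156.6, 202.9]
tcp_rot: [-180.0, -31.6, 15.7]
ft_force: [-6.6, -1.1, 6.9]
finger_gap: 14.8
grip_force: 72.5
```

```bash
python3 st.py
```

```text
t 12.05 port xy [-0.   0.1] depth 26.8 F port [-0.9  0.7 11.3] torque [ 0.02  0.67 -0.05] j6 79.5 tool y in port deg -90.0 tilt [ 0.001  0.001 -1.   ]
```

>>> step_arm:
  targets:
    - [[0,0,0,0.01,0.003,-0.017],[0,0,0,0.02,0.006,-0.034],[0,0,0,0.03,0.008,-0.051],[0,0,0,0.04,0.011,-0.068],[0,0,0,0.04,0.011,-0.068],[0,0,0,0.04,0.011,-0.068]]

```text
time: 12.55
tool_pos: [574.3, 156.6, 202.9]
tcp_rot: [-177.2, -31.5, 10.4]
ft_force: [-5.0, -1.8, 6.9]
finger_gap: 14.6
grip_force: 72.5
```

```bash
python3 st.py
```

```text
t 12.55 port xy [-0.1  0.1] depth 26.8 F port [ 0.3 -0.4 10.6] torque [ 0.02  0.65 -0.01] j6 84.1 tool y in port deg -94.5 tilt [ 0.001  0.001 -1.   ]
```

>>> step_arm:
  targets:
    - [[0,0,0,0.008,0.002,-0.013],[0,0,0,0.015,0.004,-0.026],[0,0,0,0.015,0.004,-0.026],[0,0,0,0.015,0.004,-0.026]]

```text
time: 12.88
tool_pos: [574.3, 156.4, 202.9]
tcp_rot: [-176.2, -31.4, 8.4]
ft_force: [-5.0, -4.2, 6.0]
finger_gap: 14.8
grip_force: 72.6
```

```bash
python3 st.py
```

```text
t 12.8833 port xy [-0.1 -0.1] depth 26.8 F port [-0.7 -2.7 10.2] torque [-0.14  0.67  0.23] j6 85.8 tool y in port deg -96.2 tilt [ 0.001 -0.    -1.   ]
```

>>> step_arm:
  targets:
    - [[0,0,0,0.008,0.002,-0.013],[0,0,0,0.015,0.004,-0.026],[0,0,0,0.015,0.004,-0.026],[0,0,0,0.015,0.004,-0.026]]

```text
time: 13.22
tool_pos: [574.3, 156.3, 202.9]
tcp_rot: [-175.2, -31.3, 6.5]
ft_force: [-6.1, -2.9, 6.7]
finger_gap: 14.5
grip_force: 74.7
```

```bash
python3 st.py
```

```text
t 13.2167 port xy [-0.1 -0.2] depth 26.7 F port [-0.9 -1.1 11.1] torque [-0.19  0.61  1.31] j6 87.5 tool y in port deg -97.9 tilt [ 0.002 -0.001 -1.   ]
```

The stop shows as 1.3 N m, contact at about -96.2°. I'll turn back about 5° to the pocket centre, then ease out with the spring.

>>> step_arm:
  targets:
    - [[0,0,0,-0.015,-0.004,0.026],[0,0,0,-0.03,-0.008,0.051],[0,0,0,-0.045,-0.013,0.077],[0,0,0,-0.045,-0.013,0.077],[-0.5,-0.14,0.85,-0.045,-0.013,0.077],[-1,-0.28,1.7,-0.045,-0.013,0.077],[-1.5,-0.42,2.6,-0.045,-0.013,0.077],[-2,-0.57,3.4,-0.045,-0.013,0.077],[-2,-0.57,3.4,-0.045,-0.013,0.077],[-2,-0.57,3.4,-0.045,-0.013,0.077]]

```text
time: 14.05
tool_pos: [572.4, 156.1, 206.4]
tcp_rot: [-178.2, -31.6, 12.4]
ft_force: [-3.8, -2.2, 5.1]
finger_gap: 14.7
grip_force: 72.4
```

```bash
python3 st.py
```

```text
t 14.05 port xy [0.1 0.1] depth 22.8 F port [ 0.2 -1.   8.5] torque [0.06 0.44 0.08] j6 82.4 tool y in port deg -92.8 tilt [ 0.002  0.    -1.   ]
```

>>> step_arm:
  targets:
    - [[-0.5,-0.14,0.85,0,0,0],[-1,-0.28,1.7,0,0,0],[-1.2,-0.35,2.1,0,0,0],[-1.2,-0.35,2.1,0,0,0],[-1.2,-0.35,2.1,0,0,0]]

```text
time: 14.47
tool_pos: [571.1, 155.7, 208.2]
tcp_rot: [-178.2, -31.6, 12.4]
ft_force: [-1.5, -1.4, 5.7]
finger_gap: 14.7
grip_force: 72.0
```

```bash
python3 st.py
```

```text
t 14.4667 port xy [-0.1  0.1] depth 20.5 F port [ 2.7 -1.   7.8] torque [-0.25  0.07  0.03] j6 82.4 tool y in port deg -92.8 tilt [ 0.002  0.    -1.   ]
```

>>> step_arm:
  targets:
    - [[-0.3,-0.08,0.5,0,0,0],[-0.6,-0.16,1,0,0,0],[-0.6,-0.16,1,0,0,0],[-0.6,-0.16,1,0,0,0]]

```text
time: 14.8
tool_pos: [570.4, 155.6, 209.1]
tcp_rot: [-178.2, -31.6, 12.4]
ft_force: [0.1, -1.9, 4.9]
finger_gap: 14.8
grip_force: 72.0
```

```bash
python3 st.py
```

```text
t 14.8 port xy [-0.2  0.2] depth 19.4 F port [ 3.4 -1.9  6.3] torque [-0.28 -0.08  0.03] j6 82.4 tool y in port deg -92.8 tilt [ 0.002  0.    -1.   ]
```

>>> step_arm:
  targets:
    - [[-0.2,0,0.7,0,0,0],[-0.3,0,1.3,0,0,0],[-0.3,0,1.3,0,0,0],[-0.3,0,1.3,0,0,0]]

```text
time: 15.13
tool_pos: [569.7, 155.7, 209.6]
tcp_rot: [-178.2, -31.5, 12.4]
ft_force: [3.4, -1.3, 1.9]
finger_gap: 14.7
grip_force: 71.1
```

```bash
python3 st.py
```

```text
t 15.1333 port xy [-0.5  0.4] depth 18.6 F port [ 4.7 -2.2  2. ] torque [-0.38 -0.29 -0.05] j6 82.5 tool y in port deg -92.8 tilt [ 0.001  0.001 -1.   ]
```

The axial force is dropping (6.3 to 2 N) as the lugs seat in the pockets. Releasing.

>>> step_arm:
  targets:
    - [[0.3,0,0,0,0,0],[0.3,0,0,0,0,0],[0.3,0,0,0,0,0],[0.3,0,0,0,0,0],[0.3,0,0,0,0,0],[0.3,0,0,0,0,0],[0.3,0,0,0,0,0],[0.3,0,0,0,0,0]]
  fingers: -1

```text
time: 15.8
tool_pos: [569.8, 155.8, 209.7]
tcp_rot: [-178.2, -31.5, 12.4]
ft_force: [0.2, -0.8, -0.1]
finger_gap: 85.4
grip_force: 0.0
```

>>> step_arm:
  targets:
    - [[-3,-0.8,5,0,0,0],[-10,-2.8,17,0,0,0],[-20,-5.6,34,0,0,0],[-32,-9,54,0,0,0],[-46,-13,78,0,0,0],[-60,-17,102,0,0,0],[-75,-21,125,0,0,0],[-90,-30,140,0,0,0],[-100,-45,150,0,0,0],[-105,-60,155,0,0,0],[-105,-60,155,0,0,0]]

```text
time: 16.72
tool_pos: [464.6, 94.2, 367.7]
tcp_rot: [-178.3, -31.7, 12.4]
ft_force: [0.6, -0.2, -0.2]
finger_gap: 85.4
grip_force: 0.0
```

```bash
python3 st.py
python3 - <<'E'
from h import *
t=vision.snapshot("top"); s=vision.snapshot("scene")
a=cv2.resize(t["img"][120:250,170:310],None,fx=2.8,fy=2.8,interpolation=2);b=cv2.resize(s["img"][190:320,340:480],None,fx=2.8,fy=2.8,interpolation=2)
cv2.imwrite("pics/post.png",np.hstack([a,b]))
E
```

```text
t 16.7167 port xy [-18.3 -30.3] depth -177.8 F port [ 1.6 -0.3  1.5] torque [ 0.02  0.21 -0.01] j6 76.0 tool y in port deg -92.8 tilt [ 0.004 -0.001 -1.   ]
```

View pics/post.png

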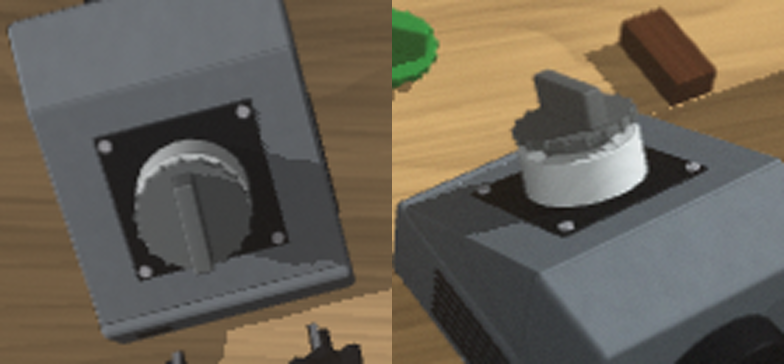

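The cover sits in the collar with its bar up the slope. I'll check its depth and angle numerically.

Run:
```python
from h import *
P=np.array([593.8,162.0,170]); A=(R.from_euler("z",15.72,degrees=True)*R.from_euler("y",-.55)).as_matrix()
t=vision.snapshot("top"); s=vision.snapshot("scene")
for nm,c,obs in(("top",t,[(235.7,183.6),(242.1,216.4)]),("scene",s,[(414.3,222.9),(393.9,216)])):
    print(nm,"obs",obs)
    for d in(20,24,28):
        for a in(-2,):
            u=A[:,0]*np.cos(np.radians(a))+A[:,1]*np.sin(np.radians(a)); print(d,proj(c,[P+A[:,2]*(67-d)+k*38*u for k in(1,-1)]).round(1).tolist())
a,b=[onplane(t,p,P+47*A[:,2],A[:,2])-P for p in[(235.7,183.6),(242.1,216.4)]]
a,b=A.T@a,A.T@b; print("bar ends in port",a.round(1),b.round(1),"angle",np.degrees(np.arctan2(*(a-b)[[1,0]])).round(1))
```

```text
top obs [(235.7, 183.6), (242.1, 216.4)]
20 [[234.8, 186.1], [243.1, 217.5]]
24 [[234.8, 185.4], [243.0, 216.8]]
28 [[234.8, 184.7], [243.0, 216.0]]
scene obs [(414.3, 222.9), (393.9, 216)]
20 [[412.0, 222.5], [392.6, 215.6]]
24 [[412.4, 224.4], [393.0, 217.4]]
28 [[412.8, 226.2], [393.4, 219.1]]
bar ends in port [42.9 -4.7 47. ] [-34.8   2.6  47. ] angle -5.4
```

The scene view puts the depth at about 20 mm, which is the locked level. Handing in.

```bash
python3 -c "
from bench import r
print(r.hand_in())"
```

```text
the job is handed in; nothing more can be done
None
```

The cover is in the collar, turned to the stop, sprung back to about the 20 mm locked level and released. I touched nothing else on the bench and handed in after about 17 s of robot time; the hand-in gave no verdict.

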